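Scan the middle-sized tin and dock the scanner

TASK

A customer is taking the middle-sized of the three square tins: take the scanner by its grip with the trigger squeezed in, point its window squarely at the middle of that tin's code label from about 10 cm and hold it still there for a good second so that it reads, then lay it gently back down in its charging nest and let go. Let it read neither of the other tins' labels on the way, and leave the tins and everything else standing where they are.

Things in the scene. Friction and masses are not known exactly. Their poses are not given: they have to be found in the camera images.
- scanner: black cordless pistol-shaped code scanner lying on its side, 40 mm thick, 0.2 kg. Origin at its underside below the grip; x = aiming direction, y = from grip to head, z = up as it lies. Head x -52 to 58, y 40 to 88 mm; grip x -20 (flat back) to 10, y -45 to 40, z 3 to 37 mm; then a slightly raked handle to the butt, x -38 to 6, y -98 mm
- scanner_grip (a point): where to pinch the scanner, front to back (along the scanner's x) from above: middle of its grip and trigger, at (0, 0, 20) mm in the scanner's frame, axes as the scanner's. 40 mm wide with the trigger out, 35 mm with it in; the scanner balances here
- scanner_window (a point): middle of the window at the front end of the scanner's head, at (59, 64, 20) mm in the scanner's frame, axes as the scanner's: it looks along x. With the trigger in, the scanner reads a label that lies ahead of the window, centred and square-on, 50 to 140 mm away
- scanner_trigger (a joint): the scanner's spring trigger (grey bar on the front of the grip, y -22 to 30 mm, front at x = 20 mm when out), in m: 0 released, 0.005 fully in; moves from 4 N, fully in at 6.5 N, works from 0.0035 on. A firm pinch of the grip squeezes it in
- nest: grey charging nest fixed on the counter, in which the scanner lies on its side: T-shaped floor 6 mm thick, low flared rims (top 19 mm above the counter) round head and butt with 5 mm play, nothing beside the grip. Origin at its underside; the seated scanner's origin lies 6 mm above it, same axes. Extends x -66 to 75, y -112 to 103 mm
- tin_small: the smallest of three look-alike plain metal square tins: 72 x 72 x 70 mm tall; origin at the centre of its underside, z up. Its front (-x side, 34.5 mm from the axis) bears a 36 mm square white label with a 28 mm black 2D code, centred 32 mm up. 0.35 kg, loose
- tin_middle: the middle-sized of three look-alike plain metal square tins: 72 x 72 x 90 mm tall; origin at the centre of its underside, z up. Its front (-x side, 34.5 mm from the axis) bears a 36 mm square white label with a 28 mm black 2D code, centred 50 mm up. 0.35 kg, loose
- tin_large: the largest of three look-alike plain metal square tins: 72 x 72 x 110 mm tall; origin at the centre of its underside, z up. Its front (-x side, 34.5 mm from the axis) bears a 36 mm square white label with a 28 mm black 2D code, centred 62 mm up. 0.35 kg, loose
- label_small (a point): centre of the label on the smallest tin's front face; axes as the tin's (the label faces -x)
- label_middle (a point): centre of the label on the middle-sized tin's front face; axes as the tin's (the label faces -x)
- label_large (a point): centre of the label on the largest tin's front face; axes as the tin's (the label faces -x)
- salt_jar: bystander: small round jar with a black cap, 40 mm across, 105 mm tall; origin at the centre of its underside
- dip_cups: bystander: stack of clear cups, 66 mm across, 73 mm tall; origin at the centre of its underside
- milk_tin: bystander: round tin, 75 mm across, 58 mm tall, with a printed paper wrap; origin at the centre of its underside
- lettuce_pan: bystander, fixed: small steel pan 182 x 170 mm, 98 mm tall, at the right; origin at the centre of its underside

How it is judged:
On the way:
1. with the trigger in, the scanner is aimed at the middle-sized tin's label (50 to 140 mm from the window, within 10 mm of the aiming line, square within 20 degrees) and held still for 0.8 s (x of label_middle in the frame of scanner_window between 0.05 and 0.14 m and y of label_middle in the frame of scanner_window between -0.01 and 0.01 m and z of label_middle in the frame of scanner_window between -0.01 and 0.01 m and angle between the x axis of scanner and the x axis of tin_middle, either way round below 0.35 rad and value of joint scanner_trigger above 0.0035 m and linear speed of scanner below 0.02 m/s and angular speed of scanner below 0.2 rad/s), for 0.8 s.
At the end, for the whole second after the job is handed in: the scanner lies flat in its charging nest (origin within 10 mm of the seat across, under 4 mm high, window end too), at rest with its trigger released; the tins stand within 15 mm and the other things within 20 mm of where they were (x of scanner in the frame of nest between -0.01 and 0.01 m and y of scanner in the frame of nest between -0.01 and 0.01 m and z of scanner in the frame of nest below 0.0095 m and x of scanner_window in the frame of nest between 0.047 and 0.071 m and y of scanner_window in the frame of nest between 0.052 and 0.076 m and z of scanner_window in the frame of nest below 0.031 m and value of joint scanner_trigger below 0.001 m and linear speed of scanner below 0.01 m/s and angular speed of scanner below 0.1 rad/s and distance of each of tin_small, tin_middle, tin_large from where it was at the start of the episode below 0.015 m and distance of each of salt_jar, dip_cups, milk_tin from where it was at the start of the episode below 0.02 m); the robot touches nothing.
It fails at once if the scanner reads the smallest tin's label: trigger in and the label 20 to 160 mm ahead of its window, within 12 mm of the aiming line and square within 30 degrees (x of label_small in the frame of scanner_window between 0.02 and 0.16 m and y of label_small in the frame of scanner_window between -0.012 and 0.012 m and z of label_small in the frame of scanner_window between -0.012 and 0.012 m and angle between the x axis of scanner and the x axis of tin_small, either way round below 0.52 rad and value of joint scanner_trigger above 0.0035 m).
It fails at once if the scanner reads the largest tin's label: trigger in and the label 20 to 160 mm ahead of its window, within 12 mm of the aiming line and square within 30 degrees (x of label_large in the frame of scanner_window between 0.02 and 0.16 m and y of label_large in the frame of scanner_window between -0.012 and 0.012 m and z of label_large in the frame of scanner_window between -0.012 and 0.012 m and angle between the x axis of scanner and the x axis of tin_large, either way round below 0.52 rad and value of joint scanner_trigger above 0.0035 m).
It fails at once if a tin or a bystander is pushed away or knocked over (not (distance of tin_small from where it was at the start of the episode below 0.015 m) or not (distance of tin_middle from where it was at the start of the episode below 0.015 m) or not (distance of tin_large from where it was at the start of the episode below 0.015 m) or not (distance of salt_jar from where it was at the start of the episode below 0.02 m) or not (distance of dip_cups from where it was at the start of the episode below 0.02 m) or not (distance of milk_tin from where it was at the start of the episode below 0.02 m) or angle between any of salt_jar, dip_cups, milk_tin, tin_small, tin_middle, tin_large's own z axis and vertical above 0.35 rad).
It fails at once if the scanner is dropped (let go more than 25 mm above its seat) (z of scanner in the frame of nest above 0.031 m and contact force between the fingers and scanner below 0.1 N).
It also fails if it takes over 53 s, if anything falls off the work surface, if the arm or the gripper's body presses on something with over 40 N, if the wrist force passes 120 N, or if a joint passes its speed limit or range.

ROBOT

A 6-joint arm with a two-finger parallel gripper is mounted at the origin on a cart in front of the work surface, level with it; the furniture and walls round the work are solid. World frame = base frame: x ahead of the robot, y to its left, z up, the work surface at z = 0. Lengths are in m, angles in rad, forces in N, time in s.
With the tool pointing down it reaches from about 0.35 to 0.975 m from the base axis. Payload 4.9 kg.
Tool frame: the origin (TCP) lies at the very end of the fingers, on their centre line; the grasp point (between the pads) lies 19 mm behind it (ctrl.tcp_to_grasp is the z of the grasp point in the tool frame, in m); z points along the fingers, y is the line along which they close (so a half turn about z gives the same grasp; the last joint's range is limited). The gripper opens to 85 mm and grips with 20 to 120 N. Pads are 22 mm wide; open, the fingers measure 114 mm over their backs; the gripper's body (76 mm by 85 mm) begins 54 mm behind the grasp point. The pads swing forward as they close: fully open they stand 13 mm farther back than shut.
Start: joints at [-1.42, 0.053, 1.613, -0, 1.476, -0.119], TCP at [0.167, -0.602, 0.231] pointing down, gripper open.
Joint ranges: [-3.01, 3.01], [-1.01, 2.22], [0.06, 2.58], [-1.02, 4.17], [0.09, 2.62], [-3.14, 3.14]. Speed limits (rad/s): [2.57, 2.57, 3.14, 3.14, 3.14, 3.14].

INTERFACE

Orientations are given as a rotation vector (axis times angle).
In Python, from station import ctrl, eyes, job, nets gives the robot as it stands. The module is installed in compiled form; this text tells all that it offers.
- The arm moves only by the tool jog_arm, never from a script. Its argument "commands" is one flat list of numbers, 7 for each row, row after row: the shift along the tool's x, y, z each as a share of 0.06 m, from -1 to 1, then the turn, a rotation vector about the tool's x, y, z each as a share of 0.1 rad, from -1 to 1, then the finger opening in mm, from 0 to 85.4. In form: [x, y, z, ax, ay, az, grip, x, y, z, ax, ay, az, grip, ...]. A call has 1 to 20 rows; each row shifts and turns the commanded pose from where the row before left it, along the tool's axes as they then stand; what a row does not reach is not made up. A row lasts 1/8 s, in which the tool goes at most 62.5 mm and 10.7 degrees, less where a joint would pass 70% of its speed; a pose out of reach is approached as far as the arm can. A call with a number of a shift or a turn outside -1 to 1 is refused whole. A call with a gripper value outside its range is refused whole. The fingers move at their own pace and stop on an object; "newtons" is the grip in N (left out, the last holds). Time passes only in rows, so rows that do not move let the fingers close. It gives the time, the measured TCP pose, the force, the opening and the grip force at its end, in the units of the state.
- ctrl.get_obs(): the state, without advancing time (a new reading comes with each control period).
- eyes.get_image(name): name is "scene" or "top" or "wrist"; returns a dict with "image" (420x560x3 uint8, red, green, blue), "z_map" (420x560 float32, m along the optical axis (not along the pixel's ray), 0 where there is no reading), "K" (3x3 intrinsics, pixels), "cam_to_world" (4x4, takes a point from camera to world coordinates). Camera axes: x right, y up, looking along -z (the intrinsics and any distortion apply to the point x, -y, -z); pixel columns grow to the right and rows downward; lengths in m; the calibration is good to about 2 mm. A picture is of the moment at which its call begins.
- job.finish_job(): hands the job in; it is judged then, once.
Trained networks look in the newest picture that a camera, given by its name, has taken for a name from the list of things; names that differ only in an ending like _2 or _b are one class to them, and where a whole thing is asked for, a point or a joint stands for the part that bears it (a point fixed in the world has none). Each returns a list of dicts, best first, with "p" (0 to 1); they miss things now and then, are a little off and sometimes report something else, mostly with a low value. They report only what shows in the picture. A call takes as long as a camera call.
- nets.silhouettes(camera, name): "mask" (420x560 bool, what is visible of it) and "bbox" ([left, top, right, bottom] in pixels, round what is visible of it).
The state is a dict: "t": time; "q": joint angles; "dq": joint speeds; "effort": joint torques, N m; "tool_pos": TCP position; "tool_rot": TCP orientation; "contact_force": force on the tool from outside, world axes, zero at the start; "wrist_torque": the same for the moment, N m; "opening": finger opening in m; "grip_force": force on a finger pad.
Only numpy, scipy, OpenCV 4.12 (cv2) and the standard library are available. Lean on these libraries where they do the work, as an engineer would, in place of code of your own. Each camera call takes 0.05 s, during which the arm holds its last target. There are 200 camera calls.

## Working session

There is one attempt and no reset: what is moved stays moved. The work goes in short steps, Python scripts to look and compute and a tool call to move; the robot and the scene stay as the last step left them, time stands still between calls to the robot, and variables do not carry over. Pictures are saved under pics/ and viewed, at most 10 in all, crops included, and the job is handed in when it is done.

Besides the shell and the picture viewer there is one more tool, called as name(argument=value, ...) on one line, values as JSON. jog_arm: Moves the arm, as the interface text tells. Shift numbers are shares of 0.06 m and turn numbers shares of 0.1 rad, none past 1 either way. Its arguments: {"type":"object","properties":{"commands":{"type":"array","items":{"type":"number"}},"newtons":{"type":"number"}},"required":["commands"]}

```bash
mkdir -p pics; cat > h.py <<'E'
import numpy as np, cv2
from station import ctrl, eyes, job, nets
from scipy.spatial.transform import Rotation as R
def cloud(d):
    K=d["K"];z=d["z_map"];v,u=np.mgrid[:z.shape[0],:z.shape[1]]
    P=np.stack([(u-K[0,2])/K[0,0]*z,-(v-K[1,2])/K[1,1]*z,-z],-1)
    T=d["cam_to_world"];return P@T[:3,:3].T+T[:3,3]
def save(n,im): cv2.imwrite("pics/"+n,im[...,::-1])
E
python3 - <<'E'
from h import *
o=ctrl.get_obs();print(o["t"],o["tool_pos"],o["tool_rot"],o["opening"],ctrl.tcp_to_grasp)
ims=[]
for c in ["top","scene"]:
    d=eyes.get_image(c);save(c+"0.png",d["image"]);P=cloud(d);ok=d["z_map"]>0
    print(c,d["K"].round(1).tolist(),d["cam_to_world"].round(3).tolist())
    for n in ["scanner","nest","tin_small","tin_middle","tin_large","label_middle","salt_jar","dip_cups","milk_tin","lettuce_pan"]:
        for r in nets.silhouettes(c,n)[:3]:
            m=r["mask"]&ok
            q=P[m]
            if len(q)<5: continue
            print(n,round(r["p"],2),np.round(r["bbox"]).tolist(),"med",np.median(q,0).round(3),"lo",np.percentile(q,2,0).round(3),"hi",np.percentile(q,98,0).round(3))
E
```

```text
0.0 [ 0.16648552 -0.60180317  0.2300995 ] [-3.11111943e+00 -4.22220972e-01  6.00708290e-05] 0.08517772656755573 -0.0187
top [[471.9, 0.0, 276.0], [0.0, 471.9, 206.7], [0.0, 0.0, 1.0]] [[-0.013, 0.991, -0.135, 0.365], [-1.0, -0.013, 0.001, -0.063], [-0.001, 0.135, 0.991, 1.292], [0.0, 0.0, 0.0, 1.0]]
scanner 0.93 [116.0, 194.0, 162.0, 267.0] med [0.518 0.302 0.042] lo [0.391 0.254 0.019] hi [0.57  0.356 0.049]
nest 0.87 [112.0, 188.0, 166.0, 274.0] med [0.486 0.3   0.007] lo [ 0.372  0.241 -0.   ] hi [0.587 0.375 0.033]
tin_small 0.68 [301.0, 155.0, 330.0, 187.0] med [ 0.63  -0.167  0.068] lo [ 0.598 -0.203  0.017] hi [ 0.667 -0.133  0.073]
tin_small 0.38 [112.0, 190.0, 166.0, 274.0] med [0.489 0.302 0.007] lo [ 0.372  0.241 -0.001] hi [0.587 0.377 0.029]
tin_large 0.91 [188.0, 145.0, 229.0, 188.0] med [0.641 0.111 0.107] lo [ 0.605  0.076 -0.   ] hi [0.685 0.155 0.113]
tin_large 0.34 [116.0, 188.0, 167.0, 273.0] med [0.482 0.303 0.007] lo [0.372 0.241 0.   ] hi [0.587 0.375 0.021]
label_middle 0.72 [251.0, 137.0, 286.0, 170.0] med [ 0.671 -0.041  0.087] lo [ 0.645 -0.075 -0.   ] hi [
[... 1175 characters left out ...]
, 203.0, 228.0, 257.0] med [0.625 0.139 0.073] lo [0.604 0.098 0.003] hi [0.68  0.165 0.111]
label_middle 0.87 [220.0, 190.0, 252.0, 219.0] med [ 0.67  -0.024  0.075] lo [ 0.643 -0.066  0.006] hi [ 0.713 -0.002  0.092]
salt_jar 0.73 [232.0, 206.0, 247.0, 242.0] med [0.589 0.063 0.067] lo [0.578 0.036 0.005] hi [0.614 0.071 0.106]
dip_cups 0.59 [310.0, 163.0, 322.0, 191.0] med [ 0.567 -0.327  0.053] lo [ 0.542 -0.372  0.004] hi [ 0.601 -0.313  0.073]
dip_cups 0.31 [219.0, 185.0, 259.0, 221.0] med [ 0.672 -0.027  0.073] lo [ 0.642 -0.07   0.001] hi [ 0.755 -0.002  0.092]
lettuce_pan 0.56 [321.0, 140.0, 376.0, 183.0] med [ 0.527 -0.467  0.064] lo [ 0.444 -0.581  0.008] hi [ 0.614 -0.416  0.099]
```

```bash
python3 - <<'E'
import cv2
a=cv2.imread("pics/top0.png")[120:300,90:440];cv2.imwrite("pics/topc.png",cv2.resize(a,None,fx=2.2,fy=2.2,interpolation=cv2.INTER_CUBIC))
a=cv2.imread("pics/scene0.png")[120:360,130:400];cv2.imwrite("pics/scenec.png",cv2.resize(a,None,fx=2.4,fy=2.4,interpolation=cv2.INTER_CUBIC))
E
```

```text
(no output)
```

View pics/topc.png

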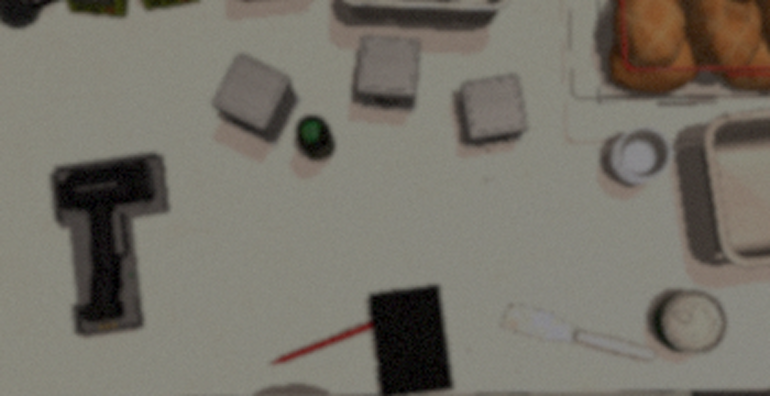

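View pics/scenec.png

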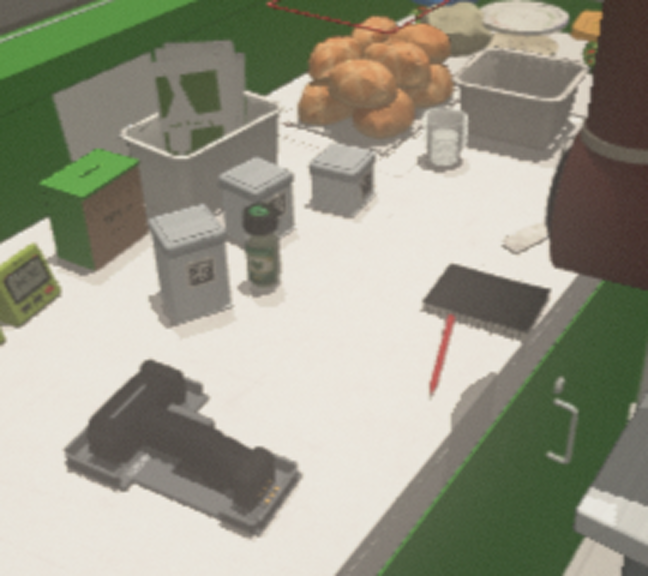

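The top view shows three tins: large (245,92), middle (387,70) and small (492,107) in the crop. The scanner is at (105,240), with its head at the far side and its trigger facing right, so it aims along world -y. The scene view confirms this and shows the labels facing the robot. Next I'll fit the poses.

```bash
cat > fit.py <<'E'
from h import *
from scipy.optimize import minimize
def outline(q,z0,z1):
    s=q[(q[:,2]>z0)&(q[:,2]<z1)];r=cv2.minAreaRect((s[:,:2]*1000).astype(np.float32));return s,r
def shape_pts(step=.003):
    g=np.mgrid[-.06:.064:step,-.1:.09:step].reshape(2,-1).T;x,y=g.T
    ins=((x>-.052)&(x<.058)&(y>.04)&(y<.088))|((x>-.02)&(x<.015)&(y>-.045)&(y<=.04))|((y<=-.045)&(y>-.098)&(x>-.02-.018*(-.045-y)/.053)&(x<.012-.006*(-.045-y)/.053))
    return g[ins]
def fit_scanner(q,p0):
    from scipy.spatial import cKDTree
    S=shape_pts();q=q[np.random.default_rng(0).permutation(len(q))[:1500],:2]
    def cost(p):
        c,s=np.cos(p[2]),np.sin(p[2]);W=S@np.array([[c,s],[-s,c]])+p[:2]
        a=cKDTree(W).query(q)[0];b=cKDTree(q).query(W)[0]
        return np.minimum(a,.01).mean()+np.minimum(b,.01).mean()
    r=minimize(cost,p0,method="Nelder-Mead",options=dict(initial_simplex=[p0,[p0[0]+.01,p0[1],p0[2]],[p0[0],p0[1]+.01,p0[2]],[p0[0],p0[1],p0[2]+.1]]));return r.x,r.fun
E
python3 - <<'E'
from fit import *
d=eyes.get_image("top");P=cloud(d)
for n,h in [("tin_small",.07),("label_middle",.09),("tin_large",.11)]:
    q=P[nets.silhouettes("top",n)[0]["mask"]];s,r=outline(q,h-.006,h+.01);print(n,r,s.mean(0).round(4))
q=P[nets.silhouettes("top","scanner")[0]["mask"]];q=q[q[:,2]>.025]
print(fit_scanner(q,[.5,.3,-1.5]))
q=P[nets.silhouettes("top","nest")[0]["mask"]];s,r=outline(q,-.003,.025);print("nest",r)
print(ctrl.get_obs()["tool_rot"],R.from_rotvec(ctrl.get_obs()["tool_rot"]).as_matrix().round(3).tolist())
# brush region heights
m=(P[...,0]>.3)&(P[...,0]<.5)&(P[...,1]>-.2)&(P[...,1]<.05)&(P[...,2]>.008);q=P[m];print(q.min(0),q.max(0))
E
```

```text
tin_small ((634.0978393554688, -167.87127685546875), (70.55101776123047, 70.88560485839844), 7.221322059631348) [ 0.6336 -0.1676  0.0686]
label_middle ((681.0950317382812, -41.308013916015625), (71.17495727539062, 71.33772277832031), 84.90042877197266) [ 0.681  -0.0415  0.0886]
tin_large ((647.788330078125, 118.37828063964844), (71.58990478515625, 71.1121597290039), 62.65803909301758) [0.6473 0.1182 0.1087]Traceback (most recent call last):
  File "<stdin>", line 5, in <module>
IndexError: list index out of range
```

```bash
python3 - <<'E'
from fit import *
d=eyes.get_image("top");P=cloud(d)
for c in ["top"]:
  for n in ["scanner","scanner_grip","nest"]:
    for r in nets.silhouettes(c,n)[:1]:
        q=P[r["mask"]];print(n,r["p"],len(q))
        if n!="nest": q=q[q[:,2]>.026];print(fit_scanner(q,[.5,.3,-1.5]))
        else: s,rr=outline(q,-.003,.025);print("nest",rr)
o=ctrl.get_obs()
print(R.from_rotvec(o["tool_rot"]).as_matrix().round(3).tolist())
m=(P[...,0]>.3)&(P[...,0]<.5)&(P[...,1]>-.2)&(P[...,1]<.05)&(P[...,2]>.008);q=P[m];print(q.min(0),q.max(0))
E
```

```text
scanner 0.89 1581
(array([ 0.48607234,  0.30229369, -1.46046731]), np.float64(0.0025466265668280027))
scanner_grip 0.79 1604
(array([ 0.48676486,  0.3015232 , -1.47212062]), np.float64(0.002548060195739891))
nest 0.73 102
nest ((493.9080505371094, 285.0296325683594), (35.20530700683594, 2.8277134895324707), 11.2499361038208)
[[0.964, 0.267, 0.0], [0.267, -0.964, -0.0], [0.0, 0.0, -1.0]]
[ 0.30058052 -0.19970537  0.00801194] [0.46231701 0.04811322 1.29178678]
```

jog_arm(commands=[0.81, -0.4, 0, 0, 0, 0, 85, 0.81, -0.4, 0, 0, 0, 0, 85, 0.81, -0.4, 0, 0, 0, 0, 85, 0.81, -0.4, 0, 0, 0, 0, 85, 0.81, -0.4, 0, 0, 0, 0, 85, 0.81, -0.4, 0, 0, 0, 0, 85, 0.81, -0.4, 0, 0, 0, 0, 85, 0.29, -0.86, 0, 0, 0, 0, 85, 0.29, -0.86, 0, 0, 0, 0, 85, 0.29, -0.86, 0, 0, 0, 0, 85, 0.29, -0.86, 0, 0, 0, 0, 85, 0.29, -0.86, 0, 0, 0, 0, 85, 0.29, -0.86, 0, 0, 0, 0, 85, 0.29, -0.86, 0, 0, 0, 0, 85, 0.29, -0.86, 0, 0, 0, 0, 85, 0.29, -0.86, 0, 0, 0, 0, 85, 0.29, -0.86, 0, 0, 0, 0, 85, 0.29, -0.86, 0, 0, 0, 0, 85, 0.29, -0.86, 0, 0, 0, 0, 85, 0, 0, 0, 0, 0, 0, 85])

```text
t: 4.05
tool_pos: [0.4854, 0.3056, 0.2311]
tool_rot: [-3.112, -0.43, 0.001]
contact_force: [0.4, -0.2, 0.4]
opening: 0.0846
grip_force: 0.0
```

jog_arm(commands=[0, 0, 0, 0, 0, 0.83, 85, 0, 0, 0, 0, 0, 0.83, 85, 0, 0, 0, 0, 0, 0, 85])

```text
t: 4.42
tool_pos: [0.486, 0.3018, 0.2314]
tool_rot: [3.137, 0.163, 0.0]
contact_force: [0.8, 0.1, -0.9]
opening: 0.085
grip_force: 0.0
```

```bash
python3 - <<'E'
from fit import *
o=ctrl.get_obs();print(o["t"],o["tool_pos"],R.from_rotvec(o["tool_rot"]).as_matrix().round(3).tolist())
d=eyes.get_image("wrist");save("w1.png",d["image"]);P=cloud(d)
print(d["cam_to_world"].round(3).tolist())
r=nets.silhouettes("wrist","scanner")
m=(P[...,2]>.027)&(P[...,2]<.06)&(d["z_map"]>0)&(abs(P[...,0]-.49)<.16)&(abs(P[...,1]-.3)<.1)
print(m.sum(),P[m].min(0),P[m].max(0),fit_scanner(P[m],[.487,.302,-1.46]))
for x in r[:1]: 
    mm=m&x["mask"];print(x["p"],mm.sum(),fit_scanner(P[mm],[.487,.302,-1.46]))
E
```

```text
4.425 [0.4860122  0.3018321  0.23137113] [[0.995, 0.104, 0.0], [0.104, -0.995, -0.0], [0.0, 0.0, -1.0]]
[[0.104, 0.951, 0.29, 0.561], [-0.995, 0.099, 0.03, 0.311], [0.0, -0.292, 0.957, 0.374], [0.0, 0.0, 0.0, 1.0]]
9624 [0.38725538 0.25450728 0.02739895] [0.58006988 0.36657874 0.04889953] (array([ 0.4884681 ,  0.30671413, -1.47270986]), np.float64(0.0026758793872042213))
0.72 9331 (array([ 0.48750676,  0.30716679, -1.4798909 ]), np.float64(0.002682777592496152))
```

View pics/w1.png

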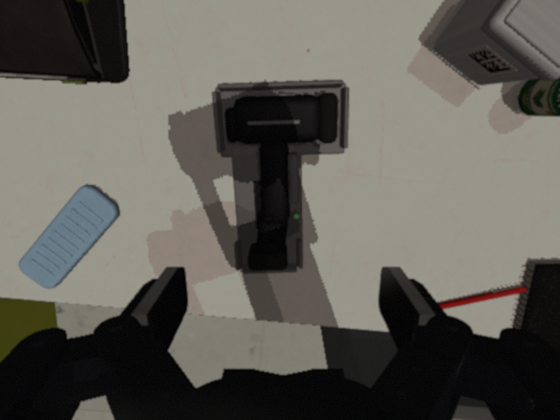

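The wrist picture shows the head at (283,118), the grip at (272,195) and the butt at (267,258), between fingers at (170,300) and (395,300). I'll refine the lateral position part by part.

```bash
python3 - <<'E'
from fit import *
for c in ["wrist","top","scene"]:
    d=eyes.get_image(c);P=cloud(d);r=nets.silhouettes(c,"scanner")
    m=(d["z_map"]>0)&(P[...,2]>.02)&(P[...,2]<.06)&(abs(P[...,0]-.487)<.13)&(abs(P[...,1]-.304)<.08)
    for yaw in (-1.466,-1.48):
        cs,sn=np.cos(yaw),np.sin(yaw);q=P[m];l=(q[:,:2]-[.487,.304])@np.array([[cs,-sn],[sn,cs]])
        f=lambda k:(np.percentile(l[k],[1.5,50,98.5],0)*1e3).round(1).tolist()
        hi=q[:,2]>.03
        print(c,yaw,"head",f((l[:,1]>.045)&hi),"grip+",f((l[:,1]>.01)&(l[:,1]<.03)&hi),"grip-",f((l[:,1]<-.01)&(l[:,1]>-.04)&hi),"all",f(hi), "ztop",np.percentile(q[:,2],[50,95]).round(4))
E
```

```text
wrist -1.466 head [[-53.0, 45.9], [2.0, 65.9], [52.7, 87.0]] grip+ [[-22.5, 10.3], [-2.9, 20.1], [16.4, 29.6]] grip- [[-21.6, -39.7], [-5.2, -23.0], [15.8, -10.3]] all [[-51.0, -91.2], [-5.2, 46.7], [50.8, 86.1]] ztop [0.0441 0.0473]
wrist -1.48 head [[-53.8, 45.8], [1.1, 66.2], [51.7, 87.3]] grip+ [[-22.8, 10.3], [-3.2, 20.1], [16.1, 29.7]] grip- [[-21.2, -39.6], [-4.9, -23.1], [16.0, -10.4]] all [[-51.8, -91.5], [-5.3, 46.5], [49.9, 86.4]] ztop [0.0441 0.0473]
top -1.466 head [[-44.1, 45.7], [20.0, 68.4], [58.5, 85.5]] grip+ [[-17.4, 10.1], [6.6, 16.5], [20.5, 27.1]] grip- [[-17.7, -39.7], [1.3, -22.5], [20.2, -10.2]] all [[-37.8, -97.7], [3.7, 9.8], [57.0, 84.3]] ztop [0.0419 0.0476]
top -1.48 head [[-45.0, 45.5], [19.5, 68.4], [57.4, 85.7]] grip+ [[-17.6, 10.4], [6.3, 16.7], [20.3, 27.4]] grip- [[-17.5, -39.6], [1.7, -22.5], [20.5, -10.4]] all [[-38.9, -97.7], [3.8, 9.8], [56.0, 84.6]] ztop [0.0419 0.0476]
scene -1.466 head [[-55.2, 45.6], [-8.2, 61.1], [49.5, 81.9]] grip+ [[-23.0, 10.4], [-10.9, 19.8], [16.2, 29.8]] grip- [[-22.1, -39.6], [-10.6, -23.8], [16.5, -11.2]] all [[-54.1, -100.3], [-13.2, 22.1], [47.5, 79.4]] ztop [0.0419 0.0466]
scene -1.48 head [[-55.9, 45.5], [-8.5, 61.0], [48.8, 81.6]] grip+ [[-23.3, 10.7], [-11.2, 19.6], [15.8, 29.7]] grip- [[-21.8, -39.6], [-10.2, -23.7], [16.7, -10.9]] all [[-55.0, -100.6], [-12.9, 22.0], [46.7, 79.9]] ztop [0.0419 0.0466]
```

jog_arm(commands=[0.02, -0.06, 0.8, 0, 0, 0, 85, 0, 0, 0.8, 0, 0, 0, 85, 0, 0, 0.8, 0, 0, 0, 85, 0, 0, 0.7, 0, 0, 0, 70, 0, 0, 0.4, 0, 0, 0, 70, 0, 0, 0.2, 0, 0, 0, 70, 0, 0, 0, 0, 0, 0, 70, 0, 0, 0, 0, 0, 0, 70])

```text
t: 5.82
tool_pos: [0.4879, 0.3069, 0.0109]
tool_rot: [-3.136, -0.163, -0.004]
contact_force: [0.1, -0.3, -0.8]
opening: 0.0702
grip_force: 0.0
```

```bash
python3 - <<'E'
from h import *
o=ctrl.get_obs();print(o["t"],o["tool_pos"],R.from_rotvec(o["tool_rot"]).as_matrix().round(3).tolist(),o["contact_force"])
d=eyes.get_image("wrist");save("w2.png",d["image"])
E
```

```text
5.825 [0.48786659 0.30691866 0.01085246] [[0.995, 0.104, 0.002], [0.104, -0.995, 0.001], [0.002, -0.001, -1.0]] [ 0.12020106 -0.3076183  -0.7806261 ]
```

View pics/w2.png

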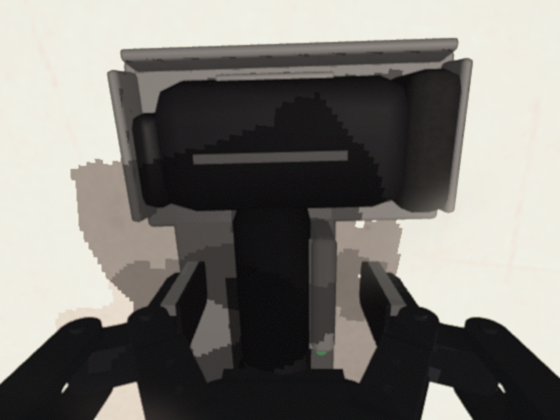

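The grip with its grey trigger (columns 233–335) sits centred between the pads (205 and 362). Closing now.

jog_arm(commands=[0, 0, 0, 0, 0, 0, 20, 0, 0, 0, 0, 0, 0, 20, 0, 0, 0, 0, 0, 0, 20, 0, 0, 0, 0, 0, 0, 20, 0, 0, 0, 0, 0, 0, 20, 0, 0, 0, 0, 0, 0, 20], newtons=30)

```text
t: 6.62
tool_pos: [0.4878, 0.3073, 0.011]
tool_rot: [-3.136, -0.163, -0.004]
contact_force: [-0.3, 1.8, 5.8]
opening: 0.034
grip_force: 31.1
```

jog_arm(commands=[0, 0, -0.1, 0, 0, 0, 20, 0, 0, -0.2, 0, 0, 0, 20, 0, 0, -0.4, 0, 0, 0, 20, 0, 0, -0.6, 0, 0, 0, 20, 0, 0, -0.6, 0, 0, 0, 20, 0, 0, -0.6, 0, 0, 0, 20, 0, 0, -0.6, 0, 0, 0, 20, 0, 0, -0.3, 0, 0, 0, 20, 0, 0, 0, 0, 0, 0, 20, 0, 0, 0, 0, 0, 0, 20])

```text
t: 7.88
tool_pos: [0.4858, 0.3059, 0.2112]
tool_rot: [3.136, 0.163, -0.005]
contact_force: [0.4, -0.0, -2.4]
opening: 0.034
grip_force: 30.5
```

```bash
cat > rel.py <<'E'
from h import *
o=ctrl.get_obs();Rt=R.from_rotvec(o["tool_rot"]).as_matrix();print(o["t"],o["tool_pos"],Rt.round(3).tolist(),o["opening"],o["grip_force"])
d=eyes.get_image("wrist");P=cloud(d)
L=(P-o["tool_pos"])@Rt   # tool frame
m=(d["z_map"]>0)&(L[...,0]>.03)&(L[...,0]<.13)&(abs(L[...,1])<.09)&(L[...,2]<.02)&(L[...,2]>-.06)
q=L[m];print(m.sum())
# tool y = scanner x, tool x = scanner y, tool -z = up
h=q[(q[:,0]>.045)]
print("head y/x/z pct",np.percentile(h,[1,50,99],0).round(4).tolist())
for a,b in [(-.04,-.02),(-.01,.01),(.02,.04)]:
    k=h[(h[:,1]>a)&(h[:,1]<b)];print((a,b),"xrange",np.percentile(k[:,0],[2,98]).round(4),"ztop",np.percentile(k[:,2],5).round(4))
save("rel.png",d["image"])
E
python3 rel.py
```

```text
7.875 [0.48580098 0.30591203 0.21120408] [[0.995, 0.104, -0.003], [0.104, -0.995, -0.001], [-0.003, 0.001, -1.0]] 0.03400700268542068 30.47321856021881
44149
head y/x/z pct [[0.0456, -0.0477, -0.0369], [0.0668, 0.0065, -0.0348], [0.0868, 0.0559, -0.0251]]
(-0.04, -0.02) xrange [0.0461 0.0847] ztop -0.0365
(-0.01, 0.01) xrange [0.0461 0.0867] ztop -0.0365
(0.02, 0.04) xrange [0.0461 0.0853] ztop -0.0362
```

View pics/rel.png

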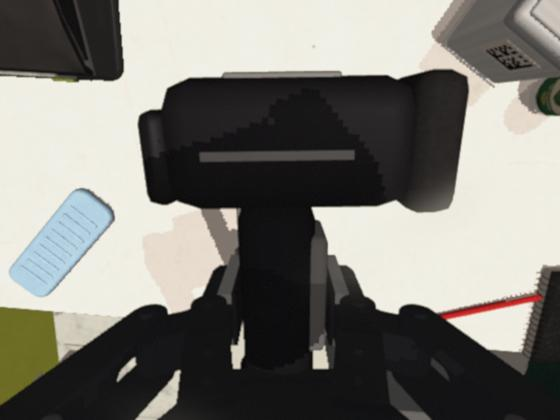

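The scanner is held level, with the head in view and the trigger squeezed (34 mm opening). Rotating it while high, and checking the brush's extent.

jog_arm(commands=[0, 0, 0, 0, 0, -0.98, 20, 0, 0, 0, 0, 0, -0.98, 20, 0, 0, 0, 0, 0, -0.98, 20, 0, 0, 0, 0, 0, -0.98, 20, 0, 0, 0, 0, 0, -0.98, 20, 0, 0, 0, 0, 0, -0.98, 20, 0, 0, 0, 0, 0, -0.98, 20, 0, 0, 0, 0, 0, -0.98, 20, 0, 0, 0, 0, 0, -0.98, 20, 0, 0, 0, 0, 0, -0.98, 20, 0, 0, 0, 0, 0, -0.98, 20, 0, 0, 0, 0, 0, -0.98, 20, 0, 0, 0, 0, 0, -0.98, 20, 0, 0, 0, 0, 0, -0.98, 20, 0, 0, 0, 0, 0, 0, 20])

```text
t: 9.8
tool_pos: [0.4859, 0.306, 0.2114]
tool_rot: [-2.325, -2.111, 0.005]
contact_force: [-0.9, 0.2, -2.8]
opening: 0.0346
grip_force: 30.5
```

```bash
python3 - <<'E'
from h import *
o=ctrl.get_obs();Rt=R.from_rotvec(o["tool_rot"]).as_matrix();print(o["t"],o["tool_pos"],Rt.round(3).tolist(),o["opening"],o["grip_force"])
d=eyes.get_image("top");P=cloud(d)
for a,b in [(.008,.02),(.02,.1),(.1,.4)]:
    m=(d["z_map"]>0)&(P[...,0]>.3)&(P[...,0]<.55)&(P[...,1]>-.25)&(P[...,1]<.03)&(P[...,2]>a)&(P[...,2]<b);q=P[m]
    print(a,m.sum(),np.percentile(q,[1,50,99],0).round(3).tolist() if m.sum()>5 else "")
r=nets.silhouettes("top","label_middle")
q=P[r[0]["mask"]];s=q[(q[:,2]>.084)&(q[:,2]<.1)];print(cv2.minAreaRect((s[:,:2]*1000).astype(np.float32)))
d=eyes.get_image("scene");P=cloud(d);r=nets.silhouettes("scene","tin_middle")
if r:
    q=P[r[0]["mask"]];s=q[(q[:,2]>.083)&(q[:,2]<.1)];print(cv2.minAreaRect((s[:,:2]*1000).astype(np.float32)))
E
```

```text
9.8 [0.48594468 0.30603467 0.21137402] [[0.096, 0.995, -0.003], [0.995, -0.096, -0.001], [-0.002, -0.003, -1.0]] 0.034618671130336724 30.48607885837555
0.008 1467 [[0.301, -0.216, 0.008], [0.359, -0.064, 0.012], [0.42, 0.006, 0.018]]
0.02 3 
0.1 0 
((680.6610717773438, -41.88921356201172), (70.3978042602539, 71.01972961425781), 85.45704650878906)
((637.6892700195312, -23.044586181640625), (82.73013305664062, 155.4276123046875), 69.46673583984375)
```

jog_arm(commands=[-0.4, 0.05, 0, 0, 0, 0, 20, -0.8, 0.09, 0, 0, 0, 0, 20, -0.9, 0.09, 0, 0, 0, 0, 20, -0.9, 0.09, 0, 0, 0, 0, 20, -0.9, 0.09, 0, 0, 0, 0, 20, -0.9, 0.09, 0, 0, 0, 0, 20, -0.9, 0.09, 0, 0, 0, 0, 20, -0.6, 0.09, 0, 0, 0, 0, 20, -0.23, 0.02, 0, 0, 0, 0, 20, 0, 0, 0, 0, 0, 0, 20, 0, 0, 0, 0, 0, 0, 20])

```text
t: 11.38
tool_pos: [0.4914, -0.0865, 0.2132]
tool_rot: [-2.323, -2.114, -0.001]
contact_force: [0.0, 0.3, -2.3]
opening: 0.0344
grip_force: 30.5
```

```bash
python3 rel.py; python3 - <<'E'
from h import *
o=ctrl.get_obs();Rt=R.from_rotvec(o["tool_rot"]).as_matrix();print(o["tool_pos"])
d=eyes.get_image("wrist");P=cloud(d);m=(d["z_map"]>0)&(P[...,2]>.08)&(P[...,2]<.1)&(abs(P[...,0]-.68)<.06)&(abs(P[...,1]+.042)<.05);q=P[m]
print(m.sum(), cv2.minAreaRect((q[:,:2]*1000).astype(np.float32)) if m.sum()>50 else "")
print("need",((np.array([.4898,-.088,.0333])-o["tool_pos"])@Rt/.06).round(3))
E
```

```text
11.375 [ 0.49138284 -0.08649555  0.21318651] [[0.094, 0.996, -0.0], [0.996, -0.094, 0.001], [0.001, -0.0, -1.0]] 0.0344322156020637 30.48996090888977
44164
head y/x/z pct [[0.0455, -0.0455, -0.0369], [0.0667, 0.0086, -0.0348], [0.0867, 0.0581, -0.0252]]
(-0.04, -0.02) xrange [0.046  0.0843] ztop -0.0365
(-0.01, 0.01) xrange [0.046  0.0866] ztop -0.0365
(0.02, 0.04) xrange [0.0461 0.0853] ztop -0.0363
[ 0.49138414 -0.08641778  0.21321473]
8341 ((681.80615234375, -39.1325798034668), (71.61215209960938, 72.33634185791016), 85.22799682617188)
need [-0.03  -0.023  2.999]
```

View pics/rel.png

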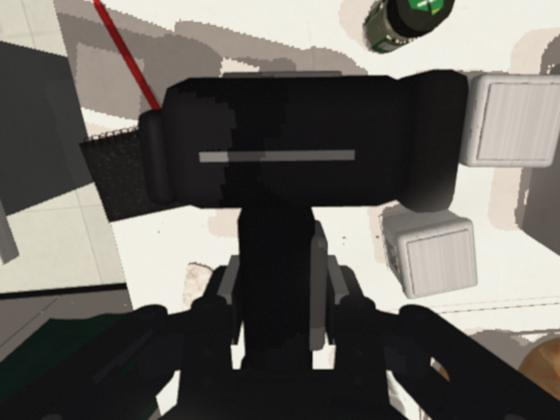

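The wrist view shows the head in line with the middle tin at (520,120) and the small tin at (435,255), well off the aiming line. Descending and holding.

jog_arm(commands=[-0.01, -0.02, 0.4, 0, 0, 0, 20, 0, 0, 0.7, 0, 0, 0, 20, 0, 0, 0.7, 0, 0, 0, 20, 0, 0, 0.6, 0, 0, 0, 20, 0, 0, 0.4, 0, 0, 0, 20, 0, 0, 0.2, 0, 0, 0, 20, 0, 0, 0, 0, 0, 0, 20, 0, 0, 0, 0, 0, 0, 20, 0, 0, 0, 0, 0, 0, 20, 0, 0, 0, 0, 0, 0, 20])

```text
t: 12.72
tool_pos: [0.4907, -0.0883, 0.0342]
tool_rot: [2.324, 2.112, 0.001]
contact_force: [0.2, 0.9, -0.9]
opening: 0.034
grip_force: 30.5
```

```bash
python3 rel.py; python3 - <<'E'
from h import *
o=ctrl.get_obs();Rt=R.from_rotvec(o["tool_rot"]).as_matrix()
w=o["tool_pos"]+Rt@[.0635,.061,-.0167]
for c in [(.681,-.0415),(.6818,-.0391)]:
    dr=np.array([np.cos(-.085),np.sin(-.085),0]);lab=np.array([*c,.05])-.0345*dr
    print("label in window frame",((lab-w)@np.c_[Rt[:,1],Rt[:,0],-Rt[:,2]]).round(4))
d=eyes.get_image("scene");cv2.imwrite("pics/s2.png",cv2.resize(d["image"][130:330,150:400,::-1],None,fx=3,fy=3,interpolation=cv2.INTER_CUBIC))
E
```

```text
12.725 [ 0.49069601 -0.08833366  0.03416136] [[0.095, 0.995, 0.001], [0.995, -0.095, -0.0], [-0.0, 0.002, -1.0]] 0.03399851421865735 30.48512041568756
44346
head y/x/z pct [[0.0455, -0.0461, -0.0369], [0.0667, 0.0084, -0.0348], [0.0867, 0.058, -0.0248]]
(-0.04, -0.02) xrange [0.046  0.0842] ztop -0.0365
(-0.01, 0.01) xrange [0.0462 0.0866] ztop -0.0365
(0.02, 0.04) xrange [0.0461 0.0853] ztop -0.0363
label in window frame [ 0.0897  0.0008 -0.0008]
label in window frame [ 0.0903  0.0032 -0.0008]
```

View pics/s2.png

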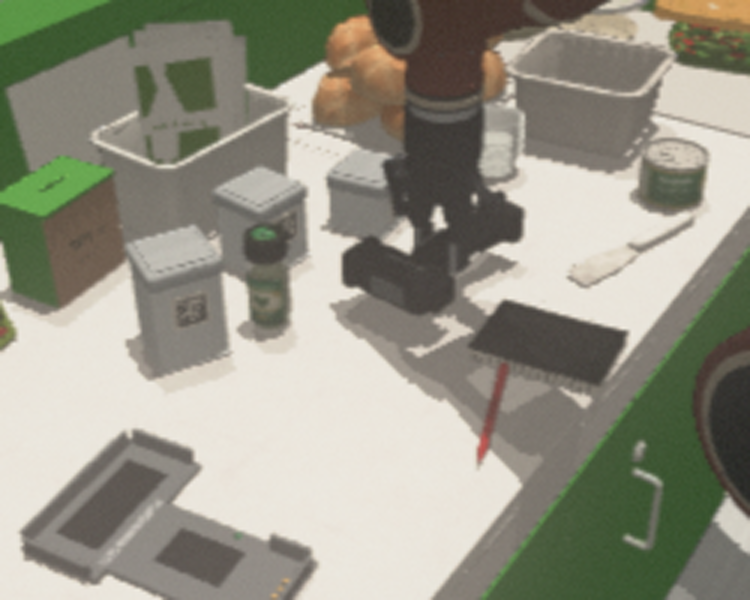

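The scene view shows the scanner level at (400,275), aimed at the middle tin at (262,215), with the nest empty. A small centring shift, then hold.

jog_arm(commands=[0.03, 0, 0, 0, 0, 0, 20, 0, 0, 0, 0, 0, 0, 20, 0, 0, 0, 0, 0, 0, 20, 0, 0, 0, 0, 0, 0, 20, 0, 0, 0, 0, 0, 0, 20, 0, 0, 0, 0, 0, 0, 20, 0, 0, 0, 0, 0, 0, 20, 0, 0, 0, 0, 0, 0, 20, 0, 0, 0, 0, 0, 0, 20, 0, 0, 0, 0, 0, 0, 20, 0, 0, 0, 0, 0, 0, 20, 0, 0, 0, 0, 0, 0, 20, 0, 0, 0, 0, 0, 0, 20, 0, 0, 0, 0, 0, 0, 20, 0, 0, 0, 0, 0, 0, 20, 0, 0, 0, 0, 0, 0, 20])

```text
t: 14.82
tool_pos: [0.4903, -0.0863, 0.0333]
tool_rot: [-2.324, -2.113, 0.0]
contact_force: [-0.4, 0.3, -2.4]
opening: 0.0343
grip_force: 30.5
```

jog_arm(commands=[0, 0, -0.2, 0, 0, 0, 20, 0, 0, -0.4, 0, 0, 0, 20, 0, 0, -0.7, 0, 0, 0, 20, 0, 0, -0.7, 0, 0, 0, 20, 0, 0, -0.6, 0, 0, 0, 20, 0, 0, -0.4, 0, 0, 0, 20, 0.4, -0.05, 0, 0, 0, 0, 20, 0.8, -0.09, 0, 0, 0, 0, 20, 0.9, -0.09, 0, 0, 0, 0, 20, 0.9, -0.09, 0, 0, 0, 0, 20, 0.9, -0.09, 0, 0, 0, 0, 20, 0.9, -0.09, 0, 0, 0, 0, 20, 0.9, -0.09, 0, 0, 0, 0, 20, 0.6, -0.09, 0, 0, 0, 0, 20, 0.23, -0.02, 0, 0, 0, 0, 20, 0, 0, 0, 0, 0, 0, 20])

```text
t: 16.82
tool_pos: [0.4856, 0.3078, 0.2137]
tool_rot: [2.323, 2.114, -0.0]
contact_force: [-0.0, -0.2, -1.4]
opening: 0.034
grip_force: 30.5
```

jog_arm(commands=[0, 0, 0, 0, 0, 0.98, 20, 0, 0, 0, 0, 0, 0.98, 20, 0, 0, 0, 0, 0, 0.98, 20, 0, 0, 0, 0, 0, 0.98, 20, 0, 0, 0, 0, 0, 0.98, 20, 0, 0, 0, 0, 0, 0.98, 20, 0, 0, 0, 0, 0, 0.98, 20, 0, 0, 0, 0, 0, 0.98, 20, 0, 0, 0, 0, 0, 0.98, 20, 0, 0, 0, 0, 0, 0.98, 20, 0, 0, 0, 0, 0, 0.98, 20, 0, 0, 0, 0, 0, 0.98, 20, 0, 0, 0, 0, 0, 0.98, 20, 0, 0, 0, 0, 0, 0.98, 20, 0, 0, 0, 0, 0, 0, 20, 0, 0, 0, 0, 0, 0, 20, 0, 0, 0, 0, 0, 0, 20])

```text
t: 18.95
tool_pos: [0.4858, 0.3073, 0.2134]
tool_rot: [3.137, 0.163, 0.0]
contact_force: [-0.2, 0.0, -2.2]
opening: 0.0342
grip_force: 30.5
```

```bash
python3 rel.py; python3 - <<'E'
from h import *
o=ctrl.get_obs();Rt=R.from_rotvec(o["tool_rot"]).as_matrix()
print("need",((np.array([.4878,.3073,.011])-o["tool_pos"])@Rt/.06).round(3))
R0=R.from_rotvec([-3.136,-.163,-.004]).as_matrix();print("turn",(R.from_matrix(Rt.T@R0).as_rotvec()/.1).round(3))
E
```

```text
18.95 [0.48575562 0.3072811  0.2133711 ] [[0.995, 0.104, 0.0], [0.104, -0.995, -0.0], [0.0, 0.0, -1.0]] 0.03419552985774843 30.50433576107025
44170
head y/x/z pct [[0.0455, -0.0477, -0.0369], [0.0668, 0.0065, -0.0348], [0.0868, 0.0559, -0.0252]]
(-0.04, -0.02) xrange [0.0461 0.0847] ztop -0.0365
(-0.01, 0.01) xrange [0.0462 0.0867] ztop -0.0365
(0.02, 0.04) xrange [0.0461 0.0853] ztop -0.0362
need [0.034 0.005 3.372]
turn [0.013 0.026 0.002]
```

jog_arm(commands=[0.03, 0, 0.4, 0, 0, 0, 20, 0, 0, 0.8, 0, 0, 0, 20, 0, 0, 0.8, 0, 0, 0, 20, 0, 0, 0.6, 0, 0, 0, 20, 0, 0, 0.3, 0, 0, 0, 20, 0, 0, 0.12, 0, 0, 0, 20, 0, 0, 0, 0, 0, 0, 20, 0, 0, 0, 0, 0, 0, 20, 0, 0, 0, 0, 0, 0, 20])

```text
t: 20.12
tool_pos: [0.4884, 0.3083, 0.0335]
tool_rot: [-3.136, -0.163, -0.004]
contact_force: [-0.3, -1.3, -1.7]
opening: 0.0345
grip_force: 30.5
```

```bash
python3 rel.py; python3 - <<'E'
from h import *
o=ctrl.get_obs();Rt=R.from_rotvec(o["tool_rot"]).as_matrix()
print("need",((np.array([.4878,.3073,.011])-o["tool_pos"])@Rt/.06).round(3))
E
```

```text
20.125 [0.4883713  0.30831343 0.03354847] [[0.995, 0.104, 0.002], [0.104, -0.995, 0.001], [0.002, -0.001, -1.0]] 0.03448224418731299 30.50443947315216
48814
head y/x/z pct [[0.0456, -0.0622, -0.0369], [0.069, 0.0056, -0.0345], [0.0982, 0.0569, 0.0183]]
(-0.04, -0.02) xrange [0.0462 0.0961] ztop -0.0364
(-0.01, 0.01) xrange [0.0462 0.0969] ztop -0.0365
(0.02, 0.04) xrange [0.0462 0.0979] ztop -0.0362
need [-0.008  0.015  0.371]
```

View pics/rel.png

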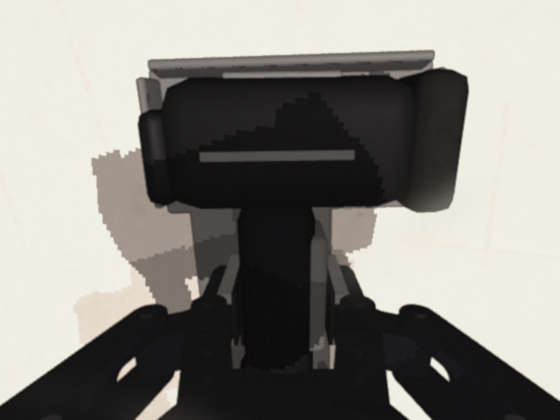

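The head is over the nest, with the rims evenly around it at (140–450, 55–205). Lowering slowly.

jog_arm(commands=[-0.01, 0.015, 0.08, 0, 0, 0, 20, 0, 0, 0.08, 0, 0, 0, 20, 0, 0, 0.07, 0, 0, 0, 20, 0, 0, 0.05, 0, 0, 0, 20, 0, 0, 0.04, 0, 0, 0, 20, 0, 0, 0, 0, 0, 0, 20, 0, 0, 0, 0, 0, 0, 20])

```text
t: 21.05
tool_pos: [0.4871, 0.307, 0.0131]
tool_rot: [-3.137, -0.163, -0.0]
contact_force: [-0.1, -0.0, -1.9]
opening: 0.0341
grip_force: 30.5
```

jog_arm(commands=[0, 0, 0.02, 0, 0, 0, 20, 0, 0, 0.02, 0, 0, 0, 20, 0, 0, 0, 0, 0, 0, 20, 0, 0, 0, 0, 0, 0, 20])

```text
t: 21.55
tool_pos: [0.4872, 0.3071, 0.0111]
tool_rot: [-3.137, -0.163, -0.001]
contact_force: [-3.0, -0.6, 3.8]
opening: 0.034
grip_force: 33.1
```

Contact has been made at the same height as the grasp. Releasing.

jog_arm(commands=[0, 0, 0, 0, 0, 0, 37, 0, 0, 0, 0, 0, 0, 42, 0, 0, 0, 0, 0, 0, 50, 0, 0, 0, 0, 0, 0, 70, 0, 0, 0, 0, 0, 0, 80, 0, 0, 0, 0, 0, 0, 80, 0, 0, -0.2, 0, 0, 0, 80, 0, 0, -0.5, 0, 0, 0, 80, 0, 0, -0.8, 0, 0, 0, 80, 0, 0, -0.8, 0, 0, 0, 80, 0, 0, -0.7, 0, 0, 0, 80, 0, 0, -0.5, 0, 0, 0, 80, 0, 0, 0, 0, 0, 0, 80], newtons=20)

```text
t: 23.18
tool_pos: [0.4887, 0.3078, 0.2251]
tool_rot: [-3.134, -0.163, -0.011]
contact_force: [0.4, 1.6, -1.1]
opening: 0.0799
grip_force: 0.0
```

```bash
python3 - <<'E'
from fit import *
o=ctrl.get_obs();print(o["t"],o["tool_pos"])
d=eyes.get_image("wrist");save("w9.png",d["image"]);P=cloud(d)
m=(P[...,2]>.027)&(P[...,2]<.06)&(d["z_map"]>0)&(abs(P[...,0]-.49)<.16)&(abs(P[...,1]-.3)<.1)
print(P[m].min(0),P[m].max(0),np.percentile(P[m][:,2],[50,95]),fit_scanner(P[m],[.487,.302,-1.46]))
E
```

```text
23.175 [0.48866966 0.30775241 0.22513011]
[0.38701463 0.25524673 0.02702199] [0.57906816 0.36738038 0.04900907] [0.04413479 0.04724456] (array([ 0.48702663,  0.30844607, -1.49010507]), np.float64(0.0026127031538995408))
```

View pics/w9.png

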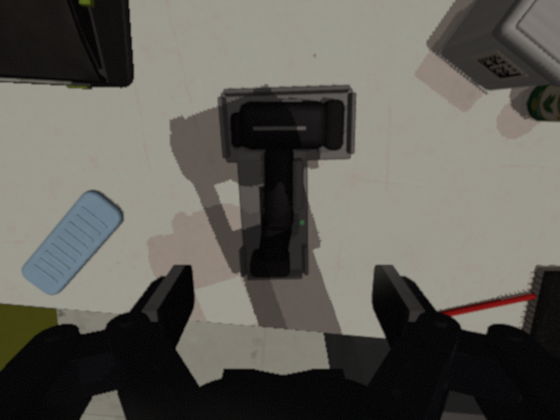

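The scanner lies flat in its nest (head at 288,125, butt at 270,262) at the same heights as at the start, and the gripper is clear of it. Handing in.

```bash
python3 -c "
from station import job
print(job.finish_job())"
```

```text
the job is handed in; nothing more can be done
None
```

I aimed the scanner at the middle tin's label from about 9 cm with the trigger in, held it still for about 2 s, laid it back flat in its nest and released it; the job is handed in at about 23 s of the 53 s, and no verdict was returned.

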